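# Unclip an air filter's cover and take out the element

## Task

Strip the small air-line filter for cleaning: squeeze the two snap tabs of its cover together to unclip it, lift the cover off and stand it upright in the drip tray; then take the filter element out of the base and stand it upright in the tray beside the cover. Leave the other things on the bench as they are.

Things in the scene. Friction and masses are not known exactly. Their poses are not given: they have to be found in the camera images.
- filter_base: Fixed aluminium filter base, 104 x 84 mm, a pipe port at each x end (152 mm over the ports). Origin: centre of its underside, z up. Floor 8 mm above it, with a 6 mm high curb round the cover's foot and a 6 mm high collar, 31 mm inside, round the element's foot. At +y and -y a catch lug 32 mm wide (x) and 26 mm high, its lip 29 to 41 mm from the centre.
- cover: Grey plastic box-shaped clip-on cover, open below, 72 (x) x 48 (y) x 76 mm high, 0.11 to 0.18 kg without its tabs, standing on the base's floor with its axes along the base's. Origin: centre of its lower edge, z up. It encloses the element: lift it straight up 75 mm or more to clear that. Set down and let go, it stands on its lower edge.
- cover_grip (a point): Midway between the finger pads of the cover's two black snap tabs, 46 mm above its lower edge, 30 mm below its top; y runs from tab to tab. The ribbed pads, on the +y and -y sides, are 24 mm wide (x), reach 12 mm above and below this point, and stand 58 mm apart outside (46 mm fully squeezed). Held squeezed, the cover can be carried by them.
- tab_a (a joint): Inward travel of the snap tab on the cover's +y side, m: 0 out (latched), 0.006 fully in, at its stop. Sprung: 2 N at first, 4 N fully in; springs out when released. A hook at its foot, 5 to 11 mm above the cover's lower edge and 32.5 mm from its middle, catches 3.5 mm under the base's lip. The cover lifts only while both tabs are in.
- tab_b (a joint): The same for the tab on the cover's -y side.
- element_center (a point): Filter element: sintered bronze cylinder with steel end caps, 27 mm diameter (26 between the caps), 62 mm high, 0.06 to 0.13 kg, standing upright on the base's floor under the cover, its foot in the 6 mm high collar. This point is its centre, half-way up (31 mm above its foot); z is its axis.
- drip_tray: Fixed shallow steel drip tray, 150 (x) x 200 (y) mm outside, 12 mm high, walls and floor 3 mm thick, empty at the start. Origin at the centre of its underside; the floor inside is 3 mm above it. Big enough for cover and element side by side along y.
- plug_gauge: Bystander: black plug gauge standing upright, 28 mm diameter, 100 mm high; origin at the centre of its foot.
- gear_small: Bystander: small steel spur gear lying flat, 52 mm diameter, 14 mm high; origin at the centre of its underside.
- seal_rings: Bystander: bundle of white seal rings lying flat, 56 mm across, 14 mm high; origin at the centre of its underside.
There are look-alikes about, which are no part of the job. Leave any pink or turquoise look-alike of the cover alone.

How it is judged:
By the outcome, as a careful person would: the job done as asked, in the order asked, and still so for the second after the job is handed in, with the robot touching nothing.
It also fails if it takes over 54 s, if anything falls off the work surface, if the arm or the gripper's body presses on something with over 40 N, if the wrist force passes 120 N, or if a joint passes its speed limit or range.

## Robot

A 6-joint arm with a two-finger parallel gripper is mounted at the origin on a cart in front of the work surface, level with it; the furniture and walls round the work are solid. World frame = base frame: x ahead of the robot, y to its left, z up, the work surface at z = 0. Lengths are in m, angles in rad, forces in N, time in s.
With the tool pointing down it reaches from about 0.3 to 0.875 m from the base axis. Payload 6.4 kg.
Tool frame: the origin (TCP) lies at the very end of the fingers, on their centre line; the grasp point (between the pads) lies 19 mm behind it; z points along the fingers, y is the line along which they close (so a half turn about z gives the same grasp; the last joint's range is limited). The gripper opens to 85 mm and grips with 20 to 120 N. Pads are 22 mm wide; open, the fingers measure 114 mm over their backs; the gripper's body (76 mm by 85 mm) begins 54 mm behind the grasp point. The pads swing forward as they close: fully open they stand 13 mm farther back than shut.
Start: joints at [-1.463, 0.181, 1.607, -0, 1.354, -0.206], TCP at [0.178, -0.547, 0.196] pointing down, gripper open.
Joint ranges: [-2.99, 2.99], [-0.89, 2.07], [0.3, 2.58], [-1.14, 4.28], [0, 2.63], [-3.12, 3.12]. Speed limits (rad/s): [2.57, 2.57, 3.01, 3.14, 3.14, 3.14].

## Interface

Orientations are given as a rotation vector (axis times angle).
In Python, from rig import r gives the robot as it stands.
- The arm moves only by the tool move_arm, never from a script. Its argument "rows" is a list of rows, each a list of 7 numbers: the turn, a rotation vector about the tool's x, y, z in degrees, then the shift along the tool's x, y, z in m, then the finger opening in m, from 0 to 0.0854. In form: [[rx, ry, rz, tx, ty, tz, gripper], ...]. A call has 1 to 12 rows; each row is the pose to reach, as a shift and turn from the pose commanded when the call began, along the tool's axes at that moment; what a row does not reach only later rows make up. A row lasts 1/8 s, in which the tool goes at most 62.5 mm and 10.7 degrees, less where a joint would pass 70% of its speed; a pose out of reach is approached as far as the arm can. A call with a gripper value outside its range is refused whole. The fingers move at their own pace and stop on an object; "grip_force" is the grip in N (left out, the last holds). Time passes only in rows, so rows that repeat a pose let the fingers close. It gives the time, the measured TCP pose, the force, the opening and the grip force at its end, in the units of the state.
- r.get_obs(): the state, without advancing time (a new reading comes with each control period).
- r.grab_frame(name): name is "scene" or "top"; returns (picture, depth): 400x640x3 uint8, red, green, blue; 400x640 float32, m along the optical axis (not along the pixel's ray), 0 where there is no reading.
- r.calibration(name): a dict with "fx", "fy", "cx", "cy" (pixels), "D" ([k1, k2, p1, p2, k3] as OpenCV has them; the pictures are not rectified), "eye" and "rotation" of the camera in the world. Camera axes: x right, y up, looking along -z (the intrinsics and any distortion apply to the point x, -y, -z); pixel columns grow to the right and rows downward; lengths in m; the calibration is good to about 2 mm. A picture is of the moment at which its call begins. calibration takes no time and is no camera call.
- r.close_job(): hands the job in; it is judged then, once.
The state is a dict: "clock": time; "joints": joint angles; "joint_vel": joint speeds; "joint_torque": joint torques, N m; "position": TCP position; "tcp_rot": TCP orientation; "ft_force": force on the tool from outside, world axes, zero at the start; "wrist_torque": the same for the moment, N m; "grip_width": opening from 0.0 (shut) to 1.0 (fully open); "finger_force": force on a finger pad.
Only numpy, scipy, OpenCV 4.12 (cv2) and the standard library are available. Lean on these libraries where they do the work, as an engineer would, in place of code of your own. Each camera call takes 0.05 s, during which the arm holds its last target. There are 200 camera calls.

## Working session

There is one attempt and no reset: what is moved stays moved. The work goes in short steps, Python scripts to look and compute and a tool call to move; the robot and the scene stay as the last step left them, time stands still between calls to the robot, and variables do not carry over. Pictures are saved under pics/ and viewed, at most 10 in all, crops included, and the job is handed in when it is done.

Besides the shell and the picture viewer there is one more tool, called after ">>>" in YAML: its name, and indented under it one key for each argument. move_arm: Moves the arm, as the interface text tells. Its arguments: {"type":"object","properties":{"rows":{"type":"array","items":{"type":"array","items":{"type":"number"}}},"grip_force":{"type":"number"}},"required":["rows"]}

```bash
mkdir -p pics
cat > h.py <<'E'
import numpy as np,cv2
from rig import r
from scipy.spatial.transform import Rotation as R
def cal(n):
    c=r.calibration(n); K=np.array([[c['fx'],0,c['cx']],[0,c['fy'],c['cy']],[0,0,1]],float)
    Rm=np.array(c['rotation'],float)
    if Rm.size==3: Rm=R.from_rotvec(Rm).as_matrix()
    return K,np.array(c['D'],float),np.array(c['eye'],float),Rm
def rays(n,px):
    K,D,e,Rm=cal(n); u=cv2.undistortPoints(np.array(px,float).reshape(-1,1,2),K,D).reshape(-1,2)
    d=np.c_[u[:,0],-u[:,1],-np.ones(len(u))]
    return e,d@Rm.T
def onplane(n,px,z):
    e,d=rays(n,px); return e+d*((z-e[2])/d[:,2])[:,None]
def cloud(n,dep):
    v,u=np.mgrid[:400,:640]; e,d=rays(n,np.c_[u.ravel(),v.ravel()])
    return (e+d*dep.ravel()[:,None]).reshape(400,640,3)
def grab(n,f=None):
    p,d=r.grab_frame(n)
    if f: cv2.imwrite(f'pics/{f}.png',p[:,:,::-1]); np.savez(f'pics/{f}.npz',p=p,d=d)
    return p,d
E
python3 - <<'E'
from h import *
for n in('scene','top'):
    p,d=grab(n,n+'0'); print(n,cal(n)[2],cal(n)[3].round(2).tolist(),(d==0).mean())
o=r.get_obs();print(o)
E
```

```text
scene [-0.1117674   0.82092616  0.63600087] [[-0.65, 0.41, -0.64], [-0.76, -0.36, 0.54], [-0.01, 0.84, 0.54]] 0.00396875
top [0.42730464 0.24319602 1.0428186 ] [[-0.03, 0.99, -0.12], [-1.0, -0.03, -0.01], [-0.01, 0.12, 0.99]] 0.00425390625
{'clock': 0.1, 'joints': array([-1.46330359e+00,  1.81463155e-01,  1.60788076e+00, -1.12469663e-05,
        1.35382456e+00, -2.06285190e-01]), 'joint_vel': array([ 0.00130024, -0.00280706, -0.00167628,  0.00135498,  0.00041753,
        0.00092521]), 'joint_torque': array([ 5.85152065e-05, -4.45880878e+01, -3.52237916e+01, -2.21320047e-04,
        4.14946597e-03,  1.52863851e-05]), 'position': array([ 0.17743751, -0.54636527,  0.19558949]), 'tcp_rot': array([-3.10145238e+00, -4.90619499e-01, -1.04939126e-04]), 'ft_force': array([-0.94074046,  0.15814581, -0.21233106]), 'wrist_torque': array([-0.00742226, -0.01732327, -0.00587559]), 'finger_force': 0.0, 'grip_width': 1.0050860241228445}
```

View pics/scene0.png

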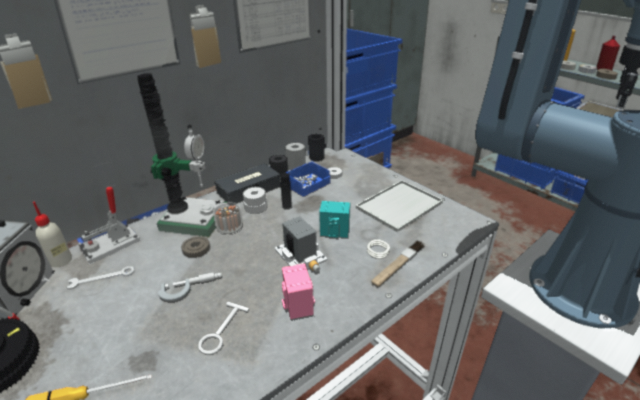

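View pics/top0.png

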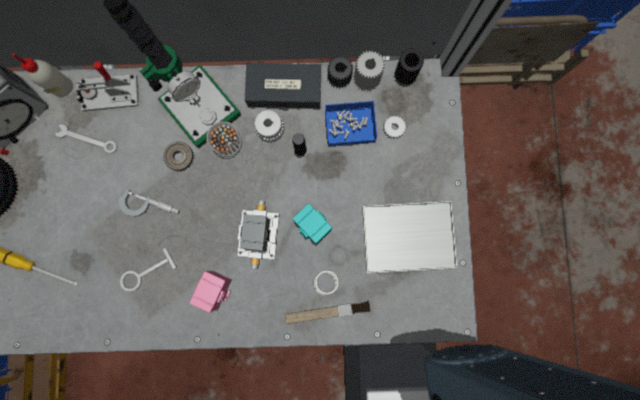

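The grey cover with brass ports is at top (254,233) and scene (299,240). The pink one at top (210,290) and the turquoise one at (312,224) are look-alikes. The tray is at top (408,237). The grey one is the target, since it stands in the aluminium base with pipe ports. Next I'll measure it and take a confirming crop.

Run:
```python
from h import *
T=np.load('pics/top0.npz');p,d=T['p'],T['d'];C=cloud('top',d);np.set_printoptions(precision=4,suppress=True)
S=np.load('pics/scene0.npz');CS=cloud('scene',S['d'])
def rect(m,z=None,n='top'):
    m=m.astype(np.uint8);k,l,s,c=cv2.connectedComponentsWithStats(m);i=1+s[1:,4].argmax();print('area',s[i])
    q=np.argwhere(l==i)[:,::-1]; 
    P=onplane(n,q,z)[:,:2]; b=cv2.minAreaRect((P*1000).astype(np.float32)); return b,P.mean(0)
Z=C[:,:,2]
print('table z',np.median(Z[250:270,300:340]))
w=np.zeros((400,640),bool); w[195:275,225:290]=1
print('top z',np.median(Z[225:240,245:262]))
for lo,hi,zz in((.076,.1,.084),(.0,.0,0)):
    if hi: print('cover top T',rect(w&(Z>lo)&(Z<hi),zz))
ws=np.zeros((400,640),bool); ws[205:280,265:335]=1
Zs=CS[:,:,2]; print('scene top z',np.percentile(Zs[ws],[95,98])); print('cover top S',rect(ws&(Zs>.078)&(Zs<.092),.084,'scene'))
wt=np.zeros((400,640),bool); wt[190:285,350:470]=1
print('tray T',rect(wt&(p.min(2)>120)&(Z<.03),.008), 'z',np.median(Z[220:255,380:440]))
for nm,CC in(('T',C),('S',CS)):
    q=CC[(CC[:,:,2]>.006)&(CC[:,:,2]<.02)&(CC[:,:,1]<-.02)&(CC[:,:,1]>-.4)&(CC[:,:,0]>.3)&(CC[:,:,0]<.65)]
    print(nm,cv2.minAreaRect((q[:,:2]*1000).astype(np.float32)),len(q))
# obstacles heights
M=cv2.resize(p[190:280,220:340],None,fx=5,fy=5,interpolation=cv2.INTER_CUBIC)
N=cv2.resize(S['p'][200:290,265:345],None,fx=5,fy=5,interpolation=cv2.INTER_CUBIC)[:450]
M=cv2.resize(M,(400,300));N=cv2.resize(N,(400,450))
c=np.zeros((450,800,3),np.uint8);c[:300,:400]=M;c[:,400:]=N;cv2.imwrite('pics/crop.png',c[:,:,::-1])
```

```text
table z 0.0002816085119790035
top z 0.08410417709111306
area [240 214  27  37 809]
cover top T (((494.8229064941406, 390.5060119628906), (48.8167610168457, 71.74569702148438), 83.22770690917969), array([0.4947, 0.3908]))
scene top z [0.0825 0.0834]
area [283 216  34  24 443]
cover top S (((489.4015197753906, 393.5432434082031), (49.20000076293945, 78.02106475830078), 81.58892822265625), array([0.4887, 0.3931]))
area [  350   190   120    95 10675]
tray T (((479.71710205078125, 53.126686096191406), (265.5667419433594, 209.82266235351562), 88.32927703857422), array([0.4786, 0.0523])) z 0.0032226327983447822
T ((476.67681884765625, -49.78019714355469), (58.80414962768555, 160.89732360839844), 89.71516418457031) 220
S ((481.9504699707031, -34.782630920410156), (152.31117248535156, 26.932659149169922), 1.0177432298660278) 106
```

View pics/crop.png

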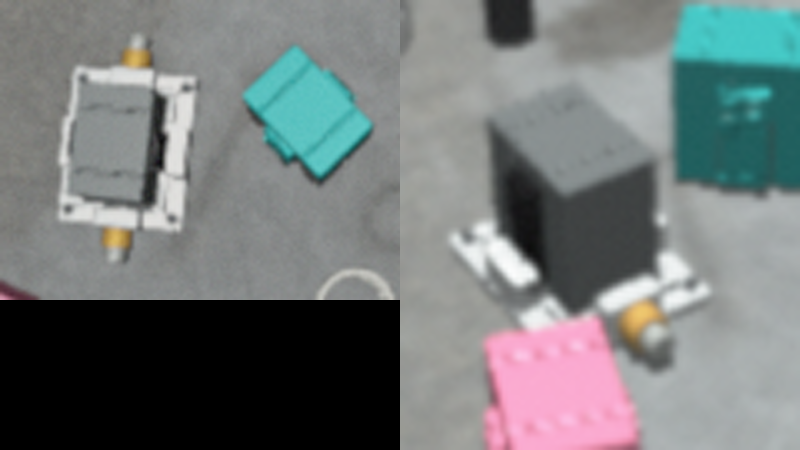

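The crop confirms it: the grey cover sits in the base with brass ports, and its top measures 49x72 mm at z=0.084, as specified. Next are the tray outline and the first move.

```bash
cat >> h.py <<'E'
def plan(x,y,z,ydir):
    """rotvec deg + shift in tool frame to reach pointing-down pose with tool y along world angle ydir (mod 180)"""
    o=r.get_obs(); R0=R.from_rotvec(o['tcp_rot']); A=R0.as_matrix(); best=None
    for a in(ydir,ydir+180):
        a=np.radians(a); yv=np.array([np.cos(a),np.sin(a),0]); zv=np.array([0,0,-1.]); B=np.c_[np.cross(yv,zv),yv,zv]
        v=(R0.inv()*R.from_matrix(B)).as_rotvec(degrees=True)
        if best is None or np.linalg.norm(v)<np.linalg.norm(best): best=v
    print('plan rot',best.round(2),'shift',(A.T@(np.array([x,y,z])-o['position'])).round(4),'clock',o['clock'],'q',o['joints'].round(2))
E
python3 - <<'E'
from h import *
T=np.load('pics/top0.npz');p,d=T['p'],T['d']
g=p.min(2)
print('floor',g[237,408],'table',g[290,400])
th=(int(g[237,408])+int(g[290,400]))//2
m=np.zeros((400,640),np.uint8); m[190:285,350:470]=(g>th)[190:285,350:470]
m=cv2.morphologyEx(m,cv2.MORPH_OPEN,np.ones((3,3)))
k,l,s,c=cv2.connectedComponentsWithStats(m);i=1+s[1:,4].argmax()
q=np.argwhere(l==i)[:,::-1];P=onplane('top',q,.003)[:,:2];print(s[i],cv2.minAreaRect((P*1000).astype(np.float32)))
S=np.load('pics/scene0.npz');g=S['p'].min(2);m=np.zeros((400,640),np.uint8); m[175:240,350:450]=(g[175:240,350:450]>int(g[205,400])-35)
k,l,s,c=cv2.connectedComponentsWithStats(m);i=1+s[1:,4].argmax()
q=np.argwhere(l==i)[:,::-1];P=onplane('scene',q,.003)[:,:2];print(s[i],cv2.minAreaRect((P*1000).astype(np.float32)))
# turquoise
hsv=cv2.cvtColor(p,cv2.COLOR_RGB2HSV);m=(abs(hsv[:,:,0].astype(int)-87)<8)&(hsv[:,:,1]>120);m[:,:285]=0;m[:,340:]=0;m[:195]=0;m[250:]=0
P=onplane('top',np.argwhere(m)[:,::-1],.076)[:,:2];print('turq',cv2.minAreaRect((P*1000).astype(np.float32)))
# cover refined by colour in scene: top face brighter
m=np.zeros((400,640),bool)
plan(.494,.391,.19,83.2)
E
```

```text
floor 203 table 136
[ 363  203   92   70 5627] ((479.38299560546875, 54.80830001831055), (146.70968627929688, 194.6390380859375), 1.5609418153762817)
[ 360  184   79   44 1796] ((480.1485595703125, 50.532230377197266), (137.68203735351562, 184.5887451171875), 1.777320384979248)
turq ((508.2698059082031, 268.7520751953125), (72.89360046386719, 57.826416015625), 43.35957717895508)
plan rot [-0.09  0.   24.78] shift [ 0.5904 -0.7939  0.007 ] clock 0.1 q [-1.46  0.18  1.61 -0.    1.35 -0.21]
```

>>> move_arm:
  rows:
    - [0, 0, 10, 0.037, -0.05, 0, 0.085]
    - [0, 0, 20, 0.074, -0.1, 0, 0.085]
    - [0, 0, 24.8, 0.111, -0.149, 0, 0.085]
    - [0, 0, 24.8, 0.148, -0.199, 0, 0.085]
    - [0, 0, 24.8, 0.185, -0.248, 0, 0.085]
    - [0, 0, 24.8, 0.222, -0.298, 0, 0.085]
    - [0, 0, 24.8, 0.259, -0.348, 0, 0.085]
    - [0, 0, 24.8, 0.296, -0.397, 0, 0.085]
    - [0, 0, 24.8, 0.333, -0.447, 0, 0.085]
    - [0, 0, 24.8, 0.37, -0.497, 0, 0.085]
    - [0, 0, 24.8, 0.407, -0.546, 0, 0.085]
    - [0, 0, 24.8, 0.443, -0.596, 0, 0.085]
  grip_force: 40

```text
clock: 1.6
position: [0.4151, 0.159, 0.1964]
tcp_rot: [3.136, -0.186, 0.001]
ft_force: [1.1, -1.4, 0.6]
grip_width: 0.99
finger_force: 0.0
```

```bash
python3 -c "
from h import *
plan(.494,.391,.17,83.2)"
```

```text
plan rot [ 0.01 -0.04  0.02] shift [ 0.0509 -0.2397  0.0264] clock 1.6 q [ 0.1  -0.12  1.92 -0.    1.35  1.79]
```

>>> move_arm:
  rows:
    - [0, 0, 0, 0.01, -0.05, 0, 0.085]
    - [0, 0, 0, 0.021, -0.1, 0, 0.085]
    - [0, 0, 0, 0.032, -0.15, 0.005, 0.085]
    - [0, 0, 0, 0.042, -0.2, 0.015, 0.085]
    - [0, 0, 0, 0.051, -0.24, 0.026, 0.085]
    - [0, 0, 0, 0.051, -0.24, 0.026, 0.085]
    - [0, 0, 0, 0.051, -0.24, 0.026, 0.085]

```text
clock: 2.48
position: [0.4935, 0.3884, 0.1698]
tcp_rot: [3.135, -0.186, -0.002]
ft_force: [-0.5, -0.4, -0.0]
grip_width: 0.994
finger_force: 0.0
```

```bash
python3 -c "
from h import *
plan(.494,.391,.031,83.2)
grab('scene','s1')
p=cv2.imread('pics/s1.png')[150:300,230:380];cv2.imwrite('pics/s1c.png',cv2.resize(p,None,fx=4,fy=4))"
```

```text
plan rot [ 0.06  0.06 -0.  ] shift [ 0.0003 -0.0028  0.1388] clock 2.475 q [ 0.48  0.32  1.49 -0.    1.33  2.17]
```

View pics/s1c.png

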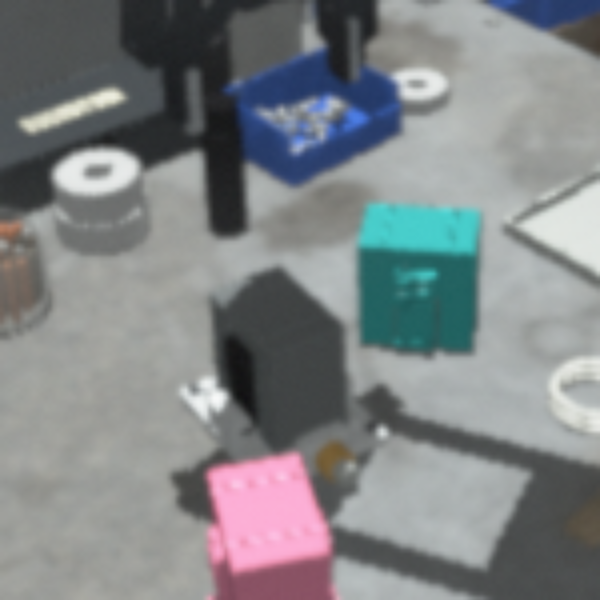

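The fingers bracket the cover, at crop (190,90) and (350,50). Now I descend.

>>> move_arm:
  rows:
    - [0, 0, 0, 0, 0, 0.04, 0.085]
    - [0, 0, 0, 0, 0, 0.075, 0.085]
    - [0, 0, 0, 0, 0, 0.1, 0.085]
    - [0, 0, 0, 0, 0, 0.12, 0.085]
    - [0, 0, 0, 0, 0, 0.135, 0.085]
    - [0, 0, 0, 0, 0, 0.138, 0.085]
    - [0, 0, 0, 0, 0, 0.138, 0.085]
    - [0, 0, 0, 0, 0, 0.138, 0.085]

```text
clock: 3.52
position: [0.4948, 0.3894, 0.0335]
tcp_rot: [-3.135, 0.187, -0.002]
ft_force: [0.6, -0.8, 0.2]
grip_width: 0.998
finger_force: 0.0
```

```bash
python3 -c "
from h import *
plan(.494,.391,.031,83.2)"
```

```text
plan rot [-0.06 -0.09 -0.01] shift [-0.001  -0.0015  0.0025] clock 3.525 q [ 0.48  0.48  1.57 -0.    1.09  2.17]
```

>>> move_arm:
  rows:
    - [0, 0, 0, -0.0005, -0.0015, 0.002, 0.07]
    - [0, 0, 0, -0.0005, -0.0015, 0.002, 0.06]
    - [0, 0, 0, -0.0005, -0.0015, 0.002, 0.05]
    - [0, 0, 0, -0.0005, -0.0015, 0.002, 0.04]
    - [0, 0, 0, -0.0005, -0.0015, 0.002, 0.03]
    - [0, 0, 0, -0.0005, -0.0015, 0.002, 0.03]
    - [0, 0, 0, -0.0005, -0.0015, 0.002, 0.03]
    - [0, 0, 0, -0.0005, -0.0015, 0.002, 0.03]
  grip_force: 40

```text
clock: 4.53
position: [0.494, 0.3905, 0.0307]
tcp_rot: [-3.136, 0.187, -0.001]
ft_force: [-0.8, -0.2, 4.7]
grip_width: 0.551
finger_force: 44.1
```

Opening is about 46.8 mm, so both tabs are in, and lateral force is near zero. Lifting gently.

>>> move_arm:
  rows:
    - [0, 0, 0, 0, 0, -0.003, 0.03]
    - [0, 0, 0, 0, 0, -0.007, 0.03]
    - [0, 0, 0, 0, 0, -0.012, 0.03]
    - [0, 0, 0, 0, 0, -0.018, 0.03]
    - [0, 0, 0, 0, 0, -0.018, 0.03]

```text
clock: 5.15
position: [0.4875, 0.3885, 0.0359]
tcp_rot: [3.131, -0.188, -0.019]
ft_force: [14.6, 14.1, -64.4]
grip_width: 0.544
finger_force: 56.5
```

It's caught at 64 N with only 5 mm of rise. I'll back down and check before pulling further.

>>> move_arm:
  rows:
    - [0, 0, 0, 0, 0, 0.01, 0.03]
    - [0, 0, 0, 0, 0, 0.018, 0.03]
    - [0, 0, 0, 0, 0, 0.018, 0.03]

```text
clock: 5.52
position: [0.4928, 0.3901, 0.0336]
tcp_rot: [3.134, -0.185, -0.003]
ft_force: [-10.4, -6.4, 21.7]
grip_width: 0.543
finger_force: 66.5
```

```bash
python3 -c "
from h import *
o=r.get_obs();print(o['position'],o['tcp_rot'],o['ft_force'],o['wrist_torque'],o['grip_width'],o['finger_force'],o['joints'].round(3))
grab('scene','s2');grab('top','t2')
p=cv2.imread('pics/s2.png')[190:290,255:345];q=cv2.imread('pics/t2.png')[190:290,220:310]
c=np.hstack([cv2.resize(p,(400,444),interpolation=2),cv2.resize(q,(400,444),interpolation=2)]);cv2.imwrite('pics/c2.png',np.clip(c*1.6,0,255))"
```

```text
[0.49283514 0.39008551 0.03359224] [ 3.13399259e+00 -1.85488818e-01 -3.11527044e-03] [-10.40575708  -6.40149888  21.71929309] [-1.88948814  2.34903104 -0.07470034] 0.5431715924832883 66.47410076111555 [ 4.810e-01  4.800e-01  1.573e+00 -1.000e-03  1.091e+00  2.171e+00][ WARN:0@1.613] global loadsave.cpp:1063 imwrite_ Unsupported depth image for selected encoder is fallbacked to CV_8U.
```

View pics/c2.png

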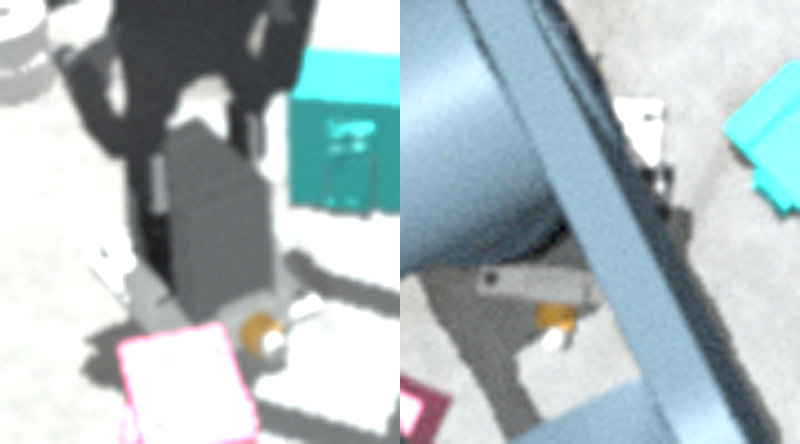

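The fingers straddle the cover in the scene crop (155,185 and 255,140), with no obvious fault. I'll reopen and close in steps, watching force against width.

>>> move_arm:
  rows:
    - [0, 0, 0, 0, 0, 0, 0.07]
    - [0, 0, 0, 0, 0, 0, 0.07]
    - [0, 0, 0, 0, 0, 0, 0.07]
  grip_force: 30

```text
clock: 6.0
position: [0.4937, 0.3905, 0.0303]
tcp_rot: [-3.136, 0.187, 0.0]
ft_force: [0.2, -0.1, -0.3]
grip_width: 0.819
finger_force: 0.0
```

>>> move_arm:
  rows:
    - [0, 0, 0, 0, 0, 0, 0.056]
    - [0, 0, 0, 0, 0, 0, 0.056]
    - [0, 0, 0, 0, 0, 0, 0.056]

```text
clock: 6.38
position: [0.4937, 0.3905, 0.0303]
tcp_rot: [3.136, -0.187, -0.0]
ft_force: [0.0, 0.1, -0.2]
grip_width: 0.654
finger_force: 0.0
```

>>> move_arm:
  rows:
    - [0, 0, 0, 0, 0, 0, 0.05]
    - [0, 0, 0, 0, 0, 0, 0.05]
    - [0, 0, 0, 0, 0, 0, 0.05]

```text
clock: 6.75
position: [0.4937, 0.3905, 0.0304]
tcp_rot: [-3.136, 0.187, -0.0]
ft_force: [-0.6, 0.0, 0.1]
grip_width: 0.586
finger_force: 0.0
```

>>> move_arm:
  rows:
    - [0, 0, 0, 0, 0, 0, 0.047]
    - [0, 0, 0, 0, 0, 0, 0.047]
    - [0, 0, 0, 0, 0, 0, 0.047]

```text
clock: 7.12
position: [0.4938, 0.3906, 0.0306]
tcp_rot: [-3.136, 0.187, -0.0]
ft_force: [-0.3, 0.1, 1.4]
grip_width: 0.554
finger_force: 26.5
```

>>> move_arm:
  rows:
    - [0, 0, 0, 0, 0, 0, 0.04]
    - [0, 0, 0, 0, 0, 0, 0.04]
    - [0, 0, 0, 0, 0, 0, 0.04]

```text
clock: 7.5
position: [0.4939, 0.3906, 0.0306]
tcp_rot: [-3.136, 0.187, -0.0]
ft_force: [-0.2, 0.0, 3.7]
grip_width: 0.555
finger_force: 32.7
```

```bash
cat >> h.py <<'E'
def loc(P,c=(.494,.391),a=-6.8):
    a=np.radians(a);d=P-np.array([*c,0]);return np.stack([d[...,0]*np.cos(a)+d[...,1]*np.sin(a),-d[...,0]*np.sin(a)+d[...,1]*np.cos(a),d[...,2]],-1)
E
python3 - <<'E'
from h import *
p1,d1=grab('scene','s3')
for f in('scene0','s3'):
    D=np.load(f'pics/{f}.npz');L=loc(cloud('scene',D['d']))*1000;print(f)
    for z in range(4,110,6):
        m=(abs(L[:,:,2]-z)<3)&(L[:,:,1]>18)&(L[:,:,1]<75)&(abs(L[:,:,0])<40)
        q=L[m]
        # black?
        b=D['p'][m].mean(1)
        if len(q): print(z,[(int(x),int(y),int(k)) for (x,y,_),k in sorted(zip(q.tolist(),b),key=lambda t:t[0][0])][::max(1,len(q)//12)])
p=cv2.imread('pics/s3.png')[195:280,260:345];c=cv2.resize(p,(600,600),interpolation=2).astype(float);cv2.imwrite('pics/c3.png',np.clip(255*(c/255)**.55,0,255).astype(np.uint8))
E
```

```text
scene0
4 [(-37, 73, 150), (-25, 27, 192), (-20, 35, 237), (-17, 33, 225), (-13, 39, 155), (-10, 40, 137), (-7, 22, 102), (4, 40, 134), (16, 38, 150), (24, 36, 217), (29, 34, 225), (35, 31, 225), (37, 32, 229)]
10 [(-38, 24, 208), (-35, 20, 164), (-30, 35, 225), (-27, 23, 140), (-25, 35, 237), (-22, 25, 210), (-18, 23, 152), (-15, 38, 174), (-11, 25, 140), (-9, 39, 111), (-2, 38, 111), (4, 39, 133), (13, 40, 159), (36, 27, 212)]
16 [(-37, 21, 104), (-35, 22, 99), (-31, 22, 67), (-27, 23, 93), (-22, 22, 68), (-16, 35, 109), (-15, 39, 115), (-13, 22, 60), (-11, 27, 79), (-1, 40, 116), (7, 40, 123), (12, 39, 164), (23, 23, 114), (29, 22, 157), (34, 22, 133)]
22 [(-36, 20, 65), (-32, 23, 62), (-18, 22, 61), (-15, 31, 146), (-14, 33, 179), (-10, 33, 242), (-6, 34, 246), (-3, 32, 242), (0, 25, 74), (6, 29, 219), (8, 26, 93), (13, 33, 246), (28, 23, 72)]
28 [(-36, 19, 65), (-32, 22, 62), (-24, 23, 60), (-19, 23, 58), (-14, 33, 233), (-13, 24, 30), (-12, 27, 86), (-10, 39, 240), (-5, 30, 191), (-2, 26, 29), (1, 26, 82), (5, 32, 237), (11, 40, 221), (13, 30, 226), (28, 22, 61), (32, 22, 87)]
3
[... 5395 characters left out ...]
5, 36, 70), (5, 35, 62)]
94 [(-13, 23, 66), (-13, 28, 97), (-12, 27, 100), (-11, 24, 84), (-10, 29, 92), (-10, 32, 62), (-10, 28, 91), (-9, 36, 36), (-9, 36, 34), (-9, 31, 64), (-8, 33, 41), (-8, 33, 40), (-6, 37, 36), (-6, 36, 35), (0, 36, 39), (0, 36, 40), (1, 34, 34), (2, 36, 57)]
100 [(-15, 26, 82), (-12, 29, 90), (-11, 31, 66), (-11, 27, 95), (-11, 29, 92), (-11, 24, 78), (-10, 26, 84), (-10, 26, 93), (-9, 35, 36), (-9, 35, 36), (-8, 33, 41), (-8, 30, 65), (-8, 32, 42), (-7, 37, 37), (-7, 34, 34), (-5, 36, 35), (-2, 36, 37), (3, 36, 46)]
106 [(-15, 28, 65), (-15, 35, 39), (-14, 26, 73), (-14, 33, 56), (-12, 32, 42), (-12, 29, 77), (-11, 24, 62), (-9, 35, 36), (-9, 37, 36), (-9, 37, 39)]
```

View pics/c3.png

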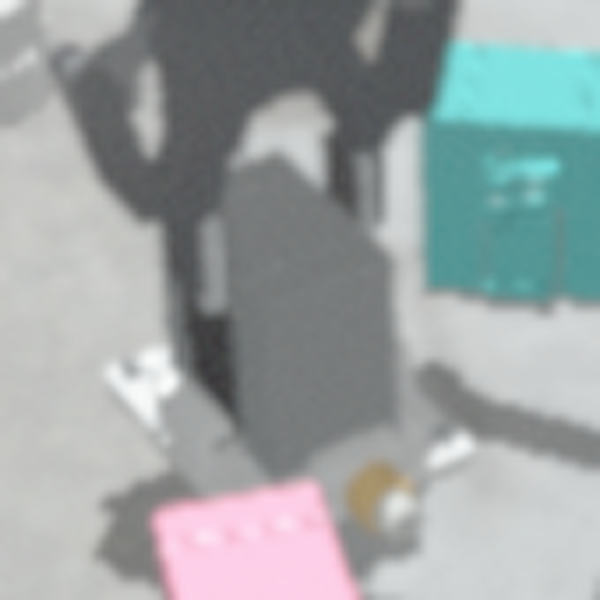

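Run:
```python
from h import *
for f,c in(('s1',(.4935,.3884)),('s3',(.494,.391))):
    D=np.load(f'pics/{f}.npz');L=loc(cloud('scene',D['d']),c)*1000
    for s in(1,-1):
        m=(abs(L[:,:,0])<25)&(s*L[:,:,1]>(35 if f=='s1' else 23))&(s*L[:,:,1]<75)&(L[:,:,2]>(100 if f=='s1' else 58))&(L[:,:,2]<230)
        q=L[m];z=q[:,2]
        print(f,s,len(q),'z pct',np.percentile(z,[0,1,3,10]).round(),'lowest',q[z.argsort()[:6]].round().tolist())
    m=(abs(L[:,:,0])<45)&(abs(L[:,:,1])<20)&(L[:,:,2]>90)&(L[:,:,2]<260)
    q=L[m];print('body',np.percentile(q[:,2],[0,1,3,10]).round())
```

```text
s1 1 37 z pct [216. 217. 218. 219.] lowest [[-8.0, 48.0, 216.0], [-10.0, 42.0, 218.0], [-7.0, 50.0, 219.0], [-10.0, 46.0, 219.0], [-3.0, 50.0, 219.0], [-9.0, 48.0, 220.0]]
s1 -1 46 z pct [216. 217. 218. 219.] lowest [[2.0, -44.0, 216.0], [3.0, -43.0, 218.0], [7.0, -43.0, 219.0], [-11.0, -46.0, 219.0], [1.0, -44.0, 219.0], [-11.0, -44.0, 219.0]]Traceback (most recent call last):
  File "<stdin>", line 9, in <module>
    return _quantile_unchecked(
        a, q, axis, out, overwrite_input, method, keepdims, weights)
    return _ureduce(a,
                    func=_quantile_ureduce_func,
    ...<5 lines>...
                    overwrite_input=overwrite_input,
                    method=method)
    r = func(a, **kwargs)
    result = _quantile(arr,
                       quantiles=q,
    ...<2 lines>...
                       out=out,
                       weights=wgt)
    slices_having_nans = np.isnan(arr[-1, ...])
                                  ~~~^^^^^^^^^
IndexError: index -1 is out of bounds for axis 0 with size 0
```

The camera shows the real fingertips about 33 mm behind the reported TCP: at z≈0.064 with the TCP at 0.031, and at 0.216 with the TCP at 0.170 fully open. So the fingers closed on the body above the tabs, which are still out at 29 mm. I'll open and go 28 mm lower.

>>> move_arm:
  rows:
    - [0, 0, 0, 0, 0, 0, 0.075]
    - [0, 0, 0, 0, 0, 0, 0.075]
    - [0, 0, 0, 0, 0, 0.006, 0.075]
    - [0, 0, 0, 0, 0, 0.013, 0.075]
    - [0, 0, 0, 0, 0, 0.02, 0.075]
    - [0, 0, 0, 0, 0, 0.026, 0.075]
    - [0, 0, 0, 0, 0, 0.026, 0.075]

```text
clock: 8.43
position: [0.4931, 0.3902, 0.0035]
tcp_rot: [3.135, -0.187, -0.002]
ft_force: [-0.1, -0.6, -0.4]
grip_width: 0.877
finger_force: 0.0
```

>>> move_arm:
  rows:
    - [0, 0, 0, 0, 0, 0, 0.06]
    - [0, 0, 0, 0, 0, 0, 0.052]
    - [0, 0, 0, 0, 0, 0, 0.052]
    - [0, 0, 0, 0, 0, 0, 0.052]
  grip_force: 40

```text
clock: 8.93
position: [0.4941, 0.3908, 0.005]
tcp_rot: [-3.135, 0.187, -0.001]
ft_force: [-0.1, -0.3, 4.4]
grip_width: 0.609
finger_force: 3.1
```

>>> move_arm:
  rows:
    - [0, 0, 0, 0, 0, 0, 0.04]
    - [0, 0, 0, 0, 0, 0, 0.04]
    - [0, 0, 0, 0, 0, 0, 0.04]
    - [0, 0, 0, 0, 0, 0, 0.04]

```text
clock: 9.43
position: [0.4941, 0.3907, 0.0051]
tcp_rot: [-3.136, 0.187, -0.001]
ft_force: [-0.8, -0.9, 5.4]
grip_width: 0.559
finger_force: 40.7
```

At 52 mm the pads feel 3 N, which is the spring force, so the fingers are on the tabs now. Lifting gently.

>>> move_arm:
  rows:
    - [0, 0, 0, 0, 0, -0.003, 0.03]
    - [0, 0, 0, 0, 0, -0.006, 0.03]
    - [0, 0, 0, 0, 0, -0.01, 0.03]
    - [0, 0, 0, 0, 0, -0.015, 0.03]
    - [0, 0, 0, 0, 0, -0.015, 0.03]

```text
clock: 10.05
position: [0.4942, 0.3908, 0.02]
tcp_rot: [-3.135, 0.187, -0.002]
ft_force: [0.2, -0.5, -3.4]
grip_width: 0.556
finger_force: 41.6
```

>>> move_arm:
  rows:
    - [0, 0, 0, 0, 0, -0.02, 0.03]
    - [0, 0, 0, 0, 0, -0.05, 0.03]
    - [0, 0, 0, 0, 0, -0.08, 0.03]
    - [0, 0, 0, 0, 0, -0.11, 0.03]
    - [0, 0, 0, 0, 0, -0.13, 0.03]
    - [0, 0, 0, 0, 0, -0.13, 0.03]

```text
clock: 10.8
position: [0.495, 0.3912, 0.1519]
tcp_rot: [-3.134, 0.187, -0.006]
ft_force: [0.7, -0.1, -2.1]
grip_width: 0.558
finger_force: 42.0
```

```bash
python3 -c "
from h import *
plan(.48,.103,.15,91.6)
grab('scene','s4')
D=np.load('pics/s4.npz');L=loc(cloud('scene',D['d']))*1000
m=(abs(L[:,:,0])<22)&(abs(L[:,:,1])<22)&(L[:,:,2]>50)&(L[:,:,2]<90);q=L[m];print('element',len(q),q.mean(0) if len(q) else 0, np.percentile(q[:,2],[5,50,95,99]) if len(q) else 0)
m=(abs(L[:,:,0])<40)&(abs(L[:,:,1])<30)&(L[:,:,2]>90);print('cover low',np.percentile(L[m][:,2],[0,1,3]))
cv2.imwrite('pics/c4.png',cv2.resize(cv2.imread('pics/s4.png')[150:290,230:400],(680,560),interpolation=2))
"
```

```text
plan rot [-0.12 -0.21 -8.42] shift [0.0193 0.2879 0.0013] clock 10.8 q [0.48 0.34 1.5  0.   1.29 2.17]
element 139 [-5.00539853  0.77413839 63.50581425] [51.35958686 66.63972041 70.2217151  71.12654833]
cover low [153.09307079 157.73890564 163.95382719]
```

View pics/c4.png

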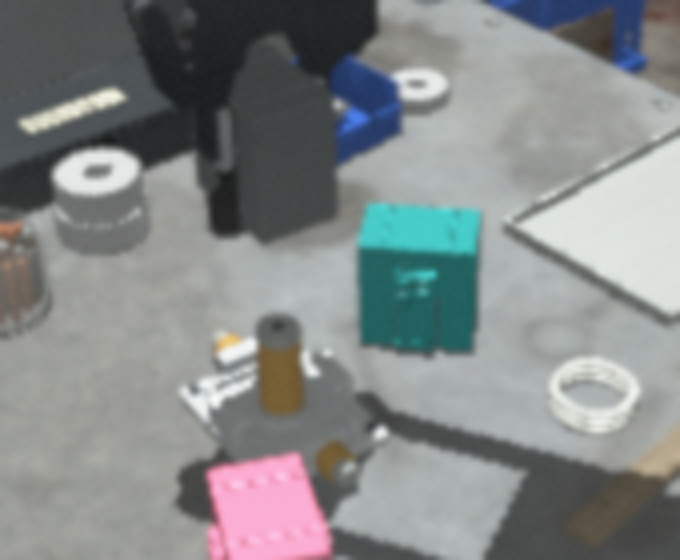

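The cover is off, with its bottom at z≈0.155, and the element stands in the base at crop (279,365). Carrying the cover to the +y half of the tray.

>>> move_arm:
  rows:
    - [0, 0, 0, 0.001, 0.02, 0, 0.03]
    - [0, 0, -2, 0.004, 0.06, 0, 0.03]
    - [0, 0, -4, 0.008, 0.11, 0, 0.03]
    - [0, 0, -6, 0.011, 0.16, 0, 0.03]
    - [0, 0, -8, 0.014, 0.21, 0, 0.03]
    - [0, 0, -8.4, 0.018, 0.26, 0, 0.03]
    - [0, 0, -8.4, 0.02, 0.285, 0, 0.03]
    - [0, 0, -8.4, 0.02, 0.293, 0, 0.03]
    - [0, 0, -8.4, 0.02, 0.293, 0, 0.03]
    - [0, 0, -8.4, 0.02, 0.293, 0, 0.03]

```text
clock: 12.1
position: [0.4785, 0.098, 0.1491]
tcp_rot: [-3.141, -0.045, 0.001]
ft_force: [0.3, 0.3, -1.9]
grip_width: 0.559
finger_force: 42.2
```

```bash
python3 -c "
from h import *
plan(.48,.098,.003,91.6)
p,d=grab('scene');L=loc(cloud('scene',d),(.48,.098),1.6)*1000
m=(abs(L[:,:,0])<42)&(abs(L[:,:,1])<23)&(L[:,:,2]>60)&(L[:,:,2]<240);print('cover low',np.percentile(L[m][:,2],[0,1,2,5]))
"
```

```text
plan rot [-0.02  0.04  0.03] shift [1.600e-03 1.000e-04 1.461e-01] clock 12.1 q [-0.04  0.04  1.87  0.    1.24  1.5 ]
cover low [150.61533276 152.61796181 154.31963843 156.57734843]
```

>>> move_arm:
  rows:
    - [0, 0, 0, 0.001, 0, 0.03, 0.03]
    - [0, 0, 0, 0.001, 0, 0.07, 0.03]
    - [0, 0, 0, 0.001, 0, 0.1, 0.03]
    - [0, 0, 0, 0.001, 0, 0.125, 0.03]
    - [0, 0, 0, 0.001, 0, 0.139, 0.03]
    - [0, 0, 0, 0.001, 0, 0.143, 0.03]
    - [0, 0, 0, 0.001, 0, 0.145, 0.03]
    - [0, 0, 0, 0.001, 0, 0.147, 0.03]
    - [0, 0, 0, 0.001, 0, 0.148, 0.03]
    - [0, 0, 0, 0.001, 0, 0.148, 0.03]

```text
clock: 13.4
position: [0.48, 0.0972, 0.0017]
tcp_rot: [3.141, 0.043, 0.001]
ft_force: [-1.0, 0.8, -1.5]
grip_width: 0.555
finger_force: 42.2
```

Creep down until there is contact.

>>> move_arm:
  rows:
    - [0, 0, 0, 0, 0, 0.001, 0.03]
    - [0, 0, 0, 0, 0, 0.002, 0.03]
    - [0, 0, 0, 0, 0, 0.002, 0.03]

```text
clock: 13.78
position: [0.48, 0.0972, 0.0001]
tcp_rot: [3.141, 0.043, 0.0]
ft_force: [-3.7, -1.7, 5.8]
grip_width: 0.559
finger_force: 42.6
```

>>> move_arm:
  rows:
    - [0, 0, 0, 0, 0, 0, 0.052]
    - [0, 0, 0, 0, 0, 0, 0.058]
    - [0, 0, 0, 0, 0, 0, 0.066]
    - [0, 0, 0, 0, 0, 0, 0.076]
    - [0, 0, 0, 0, 0, 0, 0.08]
    - [0, 0, 0, 0, 0, 0, 0.08]
    - [0, 0, 0, 0, 0, -0.015, 0.08]
    - [0, 0, 0, 0, 0, -0.05, 0.08]
    - [0, 0, 0, 0, 0, -0.09, 0.08]
    - [0, 0, 0, 0, 0, -0.12, 0.08]
    - [0, 0, 0, 0, 0, -0.13, 0.08]
    - [0, 0, 0, 0, 0, -0.13, 0.08]

```text
clock: 15.28
position: [0.4801, 0.0972, 0.1299]
tcp_rot: [3.141, 0.043, 0.002]
ft_force: [-0.2, 0.0, -0.4]
grip_width: 0.933
finger_force: 0.0
```

Run:
```python
from h import *
p,d=grab('scene','s5');C=cloud('scene',d);L=loc(C,(.48,.0972),1.6)*1000
m=(abs(L[:,:,0])<45)&(abs(L[:,:,1])<35)&(abs(L[:,:,2]-79)<6);q=L[m]
print('cover top',len(q),np.median(q[:,2]),cv2.minAreaRect(q[:,:2].astype(np.float32)))
# element: brown/steel top cap z~.07
L=loc(C)*1000;m=(abs(L[:,:,0])<30)&(abs(L[:,:,1])<30)&(L[:,:,2]>66)&(L[:,:,2]<76);v=np.argwhere(m)[:,::-1]
P=onplane('scene',v,.070);print('elem top scene',P.mean(0),cv2.minEnclosingCircle((P[:,:2]*1000).astype(np.float32)))
p,d=grab('top','t5');L=loc(cloud('top',d))*1000
m=(abs(L[:,:,0])<30)&(abs(L[:,:,1])<30)&(L[:,:,2]>62)&(L[:,:,2]<78);v=np.argwhere(m)[:,::-1]
if len(v): P=onplane('top',v,.070);print('elem top T',len(v),P.mean(0),cv2.minEnclosingCircle((P[:,:2]*1000).astype(np.float32)))
plan(.494,.391,.15,83.2)
```

```text
cover top 302 77.9366456232813 ((-0.37718963623046875, 1.6431407928466797), (51.691802978515625, 75.25553894042969), 88.20331573486328)
elem top scene [0.49042994 0.39103424 0.07      ] ((490.3643798828125, 390.09893798828125), 14.36452865600586)
elem top T 130 [0.49473732 0.39043718 0.07      ] ((494.8224792480469, 390.4727783203125), 13.456124305725098)
plan rot [0.   0.11 8.38] shift [ 0.0232 -0.2932 -0.0218] clock 15.375 q [-0.04  0.06  1.88 -0.    1.2   1.5 ]
```

The cover stands upright in the tray: its top is at 0.078 and its centre is within 2 mm. The element top is at (0.494, 0.3905), so I go back for it.

>>> move_arm:
  rows:
    - [0, 0, 0, 0.002, -0.02, 0, 0.07]
    - [0, 0, 2, 0.005, -0.07, 0, 0.07]
    - [0, 0, 4, 0.01, -0.12, 0, 0.06]
    - [0, 0, 6, 0.014, -0.17, 0, 0.06]
    - [0, 0, 8, 0.018, -0.22, 0, 0.06]
    - [0, 0, 8.4, 0.021, -0.265, 0, 0.06]
    - [0, 0, 8.4, 0.023, -0.288, 0, 0.06]
    - [0, 0, 8.4, 0.023, -0.293, 0, 0.06]
    - [0, 0, 8.4, 0.023, -0.293, 0, 0.06]
    - [0, 0, 8.4, 0.023, -0.293, 0, 0.06]

```text
clock: 16.62
position: [0.4947, 0.3895, 0.1289]
tcp_rot: [3.135, -0.189, -0.001]
ft_force: [0.2, -0.1, -0.0]
grip_width: 0.702
finger_force: 0.0
```

```bash
python3 -c "
from h import *
plan(.494,.3905,.003,83.2)"
```

```text
plan rot [ 0.05  0.04 -0.09] shift [-0.0007 -0.001   0.1259] clock 16.625 q [ 0.48  0.36  1.52 -0.    1.26  2.17]
```

>>> move_arm:
  rows:
    - [0, 0, 0, 0, -0.001, 0.03, 0.06]
    - [0, 0, 0, 0, -0.001, 0.065, 0.06]
    - [0, 0, 0, 0, -0.001, 0.095, 0.06]
    - [0, 0, 0, 0, -0.001, 0.115, 0.06]
    - [0, 0, 0, 0, -0.001, 0.124, 0.06]
    - [0, 0, 0, 0, -0.001, 0.124, 0.06]
    - [0, 0, 0, 0, -0.001, 0.124, 0.06]

```text
clock: 17.5
position: [0.4958, 0.3922, 0.0067]
tcp_rot: [-3.135, 0.187, -0.003]
ft_force: [0.2, -0.8, -1.4]
grip_width: 0.702
finger_force: 0.0
```

>>> move_arm:
  rows:
    - [0, 0, 0, 0, 0, 0, 0.045]
    - [0, 0, 0, 0, 0, 0, 0.035]
    - [0, 0, 0, 0, 0, 0, 0.03]
    - [0, 0, 0, 0, 0, 0, 0.025]
    - [0, 0, 0, 0, 0, 0, 0.015]
    - [0, 0, 0, 0, 0, 0, 0.015]
  grip_force: 25

```text
clock: 18.25
position: [0.495, 0.3917, 0.0057]
tcp_rot: [3.136, -0.187, 0.0]
ft_force: [-0.1, -1.4, 3.0]
grip_width: 0.299
finger_force: 24.8
```

Gripped at about 26 mm, the element's diameter. Lifting.

>>> move_arm:
  rows:
    - [0, 0, 0, 0, 0, -0.005, 0.015]
    - [0, 0, 0, 0, 0, -0.015, 0.015]
    - [0, 0, 0, 0, 0, -0.035, 0.015]
    - [0, 0, 0, 0, 0, -0.065, 0.015]
    - [0, 0, 0, 0, 0, -0.1, 0.015]
    - [0, 0, 0, 0, 0, -0.13, 0.015]
    - [0, 0, 0, 0, 0, -0.145, 0.015]
    - [0, 0, 0, 0, 0, -0.145, 0.015]

```text
clock: 19.25
position: [0.4956, 0.3922, 0.1522]
tcp_rot: [-3.134, 0.187, -0.004]
ft_force: [0.4, -1.4, -1.0]
grip_width: 0.293
finger_force: 24.6
```

Run:
```python
from h import *
plan(.48,.003,.15,91.6)
p,d=grab('scene','s6');L=loc(cloud('scene',d))*1000
m=(abs(L[:,:,0])<20)&(abs(L[:,:,1])<20)&(L[:,:,2]>40)&(L[:,:,2]<215);q=L[m];print(len(q),np.percentile(q[:,2],[0,1,3,10]))
for z in range(145,200,8):
    b=q[abs(q[:,2]-z)<4]
    if len(b): print(z,len(b),b[:,:2].mean(0).round(1))
```

```text
plan rot [-0.09 -0.15 -8.42] shift [0.0307 0.3883 0.0015] clock 19.25 q [0.48 0.34 1.5  0.   1.3  2.17]
352 [153.30417024 154.34042389 155.39247079 160.95860556]
153 16 [-8.1  4. ]
161 39 [-7.9  5.4]
169 41 [-7.5  5.2]
177 39 [-8.2  5.8]
185 31 [-9.9  2.5]
193 50 [-10.    0.3]
```

The element is held upright with its foot at z≈0.154. Moving it to the tray, −y half.

>>> move_arm:
  rows:
    - [0, 0, 0, 0.001, 0.02, 0, 0.015]
    - [0, 0, -2, 0.004, 0.06, 0, 0.015]
    - [0, 0, -4, 0.008, 0.11, 0, 0.015]
    - [0, 0, -6, 0.013, 0.16, 0, 0.015]
    - [0, 0, -8, 0.017, 0.21, 0, 0.015]
    - [0, 0, -8.4, 0.021, 0.26, 0, 0.015]
    - [0, 0, -8.4, 0.025, 0.31, 0, 0.015]
    - [0, 0, -8.4, 0.028, 0.355, 0, 0.015]
    - [0, 0, -8.4, 0.031, 0.38, 0, 0.015]
    - [0, 0, -8.4, 0.031, 0.388, 0, 0.015]
    - [0, 0, -8.4, 0.031, 0.388, 0, 0.015]
    - [0, 0, -8.4, 0.031, 0.388, 0, 0.015]

```text
clock: 20.8
position: [0.4791, 0.0037, 0.15]
tcp_rot: [-3.141, -0.045, 0.001]
ft_force: [-0.9, 0.2, -1.1]
grip_width: 0.296
finger_force: 24.8
```

```bash
python3 -c "
from h import *
plan(.48,.003,.001,91.6)"
```

```text
plan rot [-0.03  0.04  0.03] shift [0.0009 0.0008 0.149 ] clock 20.8 q [-0.24  0.01  1.89  0.    1.24  1.3 ]
```

>>> move_arm:
  rows:
    - [0, 0, 0, 0, 0, 0.03, 0.015]
    - [0, 0, 0, 0, 0, 0.07, 0.015]
    - [0, 0, 0, 0, 0, 0.1, 0.015]
    - [0, 0, 0, 0, 0, 0.125, 0.015]
    - [0, 0, 0, 0, 0, 0.138, 0.015]
    - [0, 0, 0, 0, 0, 0.143, 0.015]
    - [0, 0, 0, 0, 0, 0.146, 0.015]
    - [0, 0, 0, 0, 0, 0.147, 0.015]
    - [0, 0, 0, 0, 0, 0.147, 0.015]

```text
clock: 21.92
position: [0.48, 0.0027, 0.004]
tcp_rot: [3.141, 0.043, 0.002]
ft_force: [-0.1, -0.2, -0.9]
grip_width: 0.296
finger_force: 24.8
```

>>> move_arm:
  rows:
    - [0, 0, 0, 0, 0, 0.001, 0.015]
    - [0, 0, 0, 0, 0, 0.002, 0.015]
    - [0, 0, 0, 0, 0, 0.003, 0.015]
    - [0, 0, 0, 0, 0, 0.003, 0.015]

```text
clock: 22.42
position: [0.4797, 0.0027, 0.0006]
tcp_rot: [3.141, 0.043, 0.0]
ft_force: [-0.6, 0.1, 2.9]
grip_width: 0.296
finger_force: 25.0
```

Light contact (+3 N). Release slowly, then rise.

>>> move_arm:
  rows:
    - [0, 0, 0, 0, 0, 0, 0.027]
    - [0, 0, 0, 0, 0, 0, 0.03]
    - [0, 0, 0, 0, 0, 0, 0.036]
    - [0, 0, 0, 0, 0, 0, 0.045]
    - [0, 0, 0, 0, 0, 0, 0.05]
    - [0, 0, 0, 0, 0, 0, 0.05]
    - [0, 0, 0, 0, 0, -0.015, 0.05]
    - [0, 0, 0, 0, 0, -0.05, 0.05]
    - [0, 0, 0, 0, 0, -0.1, 0.05]
    - [0, 0, 0, 0, 0, -0.15, 0.05]
    - [0, 0, 0, 0, 0, -0.18, 0.05]
    - [0, 0, 0, 0, 0, -0.18, 0.05]

```text
clock: 23.92
position: [0.4817, 0.0024, 0.1843]
tcp_rot: [3.139, 0.044, 0.011]
ft_force: [0.8, 0.1, -1.3]
grip_width: 0.585
finger_force: 0.0
```

Run:
```python
from h import *
p,d=grab('scene','s7')
cv2.imwrite('pics/c7.png',cv2.resize(cv2.imread('pics/s7.png')[120:320,210:460],(750,600),interpolation=2))
L=loc(cloud('scene',d),(.48,.0027),1.6)*1000
m=(abs(L[:,:,0])<25)&(abs(L[:,:,1])<25)&(L[:,:,2]>58)&(L[:,:,2]<75);print('elem top',m.sum(),L[m].mean(0),np.percentile(L[m][:,2],95))
```

```text
elem top 56 [-2.26912042  3.84569691 63.03718771] 65.77196959163528
```

View pics/c7.png

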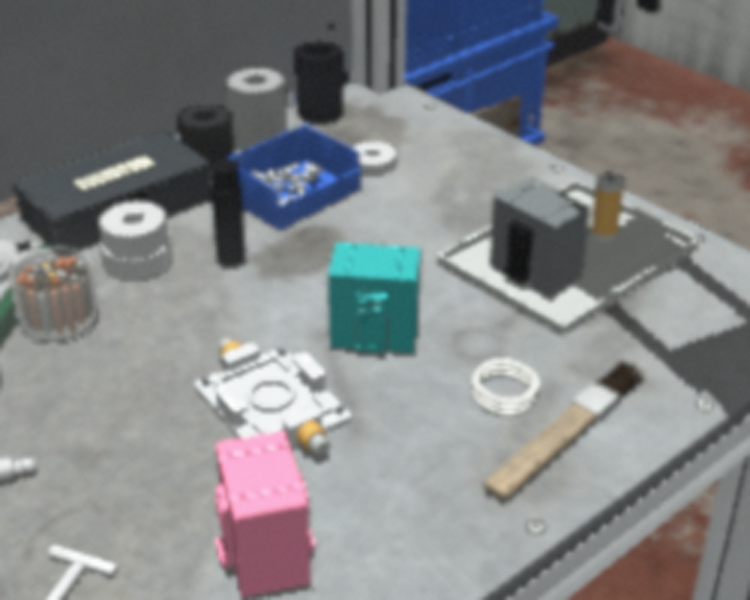

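The cover (540,235) and the element (607,205) stand upright in the tray, the base at (270,395) is empty, and the bystanders look untouched.

```bash
python3 -c "
from rig import r
print(r.close_job())"
```

```text
the job is handed in; nothing more can be done
None
```

The job is handed in at about 24 s: the cover was unclipped and stands upright in the drip tray with the element upright beside it, and nothing else looks moved, though my first grip missed the tabs and pulled about 64 N at the wrist (limit 120 N) before I regripped lower.

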